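Load a centrifuge for a balanced spin

TASK

Load the open centrifuge for a balanced spin: from the blue rack take the two short tubes (red and yellow caps) and stand them in two buckets that face each other across the rotor, and the two tall tubes (blue and green caps) in the other two facing buckets. Lower each tube, cap up, to the bottom of its bucket; do not drop it in from above. Leave the purple- and white-capped tubes where they stand in the rack.

Things in the scene. Friction and masses are not known exactly. Their poses are not given: they have to be found in the camera images.
- tube_red: red-capped short tube with dark red contents. 89 mm long, glass 14 mm, cap 16 mm wide and 17 high. Origin at its bottom's centre, z up its length. Starts upright in the fixed blue rack (212x76, 56 high; bottom 7 mm over the bench), its y along the rack: close the fingers that way, as row neighbours are 72 mm off, the other row 45.
- tube_yellow: yellow-capped short tube with dark red contents. 89 mm long, glass 14 mm, cap 16 mm wide and 17 high. Origin at its bottom's centre, z up its length. Starts upright in the fixed blue rack (212x76, 56 high; bottom 7 mm over the bench), its y along the rack: close the fingers that way, as row neighbours are 72 mm off, the other row 45.
- tube_blue: blue-capped tall tube with pale contents. 101 mm long, glass 14 mm, cap 16 mm wide and 17 high. Origin at its bottom's centre, z up its length. Starts upright in the fixed blue rack (212x76, 56 high; bottom 7 mm over the bench), its y along the rack: close the fingers that way, as row neighbours are 72 mm off, the other row 45.
- tube_green: green-capped tall tube with pale contents. 101 mm long, glass 14 mm, cap 16 mm wide and 17 high. Origin at its bottom's centre, z up its length. Starts upright in the fixed blue rack (212x76, 56 high; bottom 7 mm over the bench), its y along the rack: close the fingers that way, as row neighbours are 72 mm off, the other row 45.
- tube_purple: purple-capped tube of middle length, pale contents; not for this spin. 95 mm long, glass 14 mm, cap 16 mm wide and 17 high. Origin at its bottom's centre, z up its length. Starts upright in the fixed blue rack (212x76, 56 high; bottom 7 mm over the bench), its y along the rack: close the fingers that way, as row neighbours are 72 mm off, the other row 45.
- tube_white: white-capped tube of middle length, pale contents; not for this spin. 95 mm long, glass 14 mm, cap 16 mm wide and 17 high. Origin at its bottom's centre, z up its length. Starts upright in the fixed blue rack (212x76, 56 high; bottom 7 mm over the bench), its y along the rack: close the fingers that way, as row neighbours are 72 mm off, the other row 45.
- bucket_1: gold-coloured fixed bucket of the rotor in the open white centrifuge, facing bucket_3 across the hub (144 mm off). All look alike; 1-4 run anticlockwise from above. Origin: centre of its mouth, 130 mm up, z up. Funnel mouth 35 mm wide, narrowing to a 20 mm bore 16 mm down; floor 50 mm down. Housing 280 mm across, rim 138 high; open lid 400 high, hinged 146 mm behind the hub.
- bucket_2: gold-coloured fixed bucket of the rotor in the open white centrifuge, facing bucket_4 across the hub (144 mm off). All look alike; 1-4 run anticlockwise from above. Origin: centre of its mouth, 130 mm up, z up. Funnel mouth 35 mm wide, narrowing to a 20 mm bore 16 mm down; floor 50 mm down. Housing 280 mm across, rim 138 high; open lid 400 high, hinged 146 mm behind the hub.
- bucket_3: gold-coloured fixed bucket of the rotor in the open white centrifuge, facing bucket_1 across the hub (144 mm off). All look alike; 1-4 run anticlockwise from above. Origin: centre of its mouth, 130 mm up, z up. Funnel mouth 35 mm wide, narrowing to a 20 mm bore 16 mm down; floor 50 mm down. Housing 280 mm across, rim 138 high; open lid 400 high, hinged 146 mm behind the hub.
- bucket_4: gold-coloured fixed bucket of the rotor in the open white centrifuge, facing bucket_2 across the hub (144 mm off). All look alike; 1-4 run anticlockwise from above. Origin: centre of its mouth, 130 mm up, z up. Funnel mouth 35 mm wide, narrowing to a 20 mm bore 16 mm down; floor 50 mm down. Housing 280 mm across, rim 138 high; open lid 400 high, hinged 146 mm behind the hub.
There are look-alikes about, which are no part of the job. What is shaped like the tube_green but pink is not meant.

How it is judged:
By the outcome, as a careful person would: the job done as asked, in the order asked, and still so for the second after the job is handed in, with the robot touching nothing.
It also fails if it takes over 106 s, if anything falls off the work surface, if the arm or the gripper's body presses on something with over 40 N, if the wrist force passes 120 N, or if a joint passes its speed limit or range.

ROBOT

A 6-joint arm with a two-finger parallel gripper is mounted at the origin on a cart in front of the work surface, level with it; the furniture and walls round the work are solid. World frame = base frame: x ahead of the robot, y to its left, z up, the work surface at z = 0. Lengths are in m, angles in rad, forces in N, time in s.
With the tool pointing down it reaches from about 0.225 to 0.725 m from the base axis. Payload 3.1 kg.
Tool frame: the origin (TCP) lies at the very end of the fingers, on their centre line; the grasp point (between the pads) lies env.tcp_to_grasp behind it (env.tcp_to_grasp is the distance from the TCP to the grasp point, in m); z points along the fingers, y is the line along which they close (so a half turn about z gives the same grasp; the last joint's range is limited). The gripper opens to 85 mm and grips with 20 to 120 N. Pads are 22 mm wide; open, the fingers measure 114 mm over their backs; the gripper's body (76 mm by 85 mm) begins 54 mm behind the grasp point. The pads swing forward as they close: fully open they stand 13 mm farther back than shut.
Start: joints at [-1.263, 0.048, 0.099, 1.622, 0, 1.443], TCP at [0.222, -0.476, 0.231] pointing down, gripper open.
Joint ranges: [-2.91, 2.91], [-0.99, 1.94], [-1.21, 1.42], [-2.12, 2.29], [-1.49, 1.47], [-3.14, 3.14]. Speed limits (rad/s): [2.79, 2.79, 3.14, 3.14, 3.14, 3.14].

INTERFACE

Orientations are given as a rotation vector (axis times angle).
In Python, from station import env gives the robot as it stands. The module is installed in compiled form; this text tells all that it offers.
- The arm moves only by the tool creep_tool, called after ">>>" in YAML: its name, and indented under it one key for each argument. Schema: {"type":"object","properties":{"plan":{"type":"object","properties":{"dx":{"type":"array","items":{"type":"number"},"minItems":1,"maxItems":20},"dy":{"type":"array","items":{"type":"number"},"minItems":1,"maxItems":20},"dz":{"type":"array","items":{"type":"number"},"minItems":1,"maxItems":20},"rx":{"type":"array","items":{"type":"number"},"minItems":1,"maxItems":20},"ry":{"type":"array","items":{"type":"number"},"minItems":1,"maxItems":20},"rz":{"type":"array","items":{"type":"number"},"minItems":1,"maxItems":20}},"additionalProperties":false,"required":["dx","dy","dz","rx","ry","rz"]},"aperture":{"type":"number"},"force":{"type":"number"},"only":{"type":"string"},"quiet":{"type":"boolean"},"lines":{"type":"string"}},"required":["plan"],"additionalProperties":false}. plan is an object with one list for each field, all of the same length, 1 to 20, a row being the entries at one place: dx, dy, dz (the shift in fractions of the full range, 1 being 1000 mm), rx, ry, rz (a rotation vector in shares of pi rad (1.0 is pi rad)); each row is the pose to reach, as a shift and turn from the pose commanded when the call began, along the tool's axes at that moment; what a row does not reach only later rows make up. A row lasts 1/12 s, in which the tool goes at most 0.0417 m and 0.125 rad, less where a joint would pass 70% of its speed; a pose out of reach is approached as far as the arm can. aperture is the finger opening in m, set as the call begins (left out keeps the last). The fingers move at their own pace and stop on an object; force is the grip in N (left out, the last holds). Time passes only in rows, so rows that do not move let the fingers close. The tool returns the time, the measured TCP pose, the force, the opening and the grip force at its end. only (a regular expression) keeps the lines of the reply that match it, lines (a string "A,B") keeps lines A to B, and quiet returns only ok. A shift or turn number past 1, either way, is cut back to 1. Input that does not fit is refused with a message, and nothing moves.
- env.read_state(): the state, without advancing time (a new reading comes with each control period).
- env.snapshot(name): name is "scene" or "top" or "wrist"; returns the picture (384x512x3 uint8, red, green, blue); there is no depth.
- env.calibration(name): a dict with "fx", "fy", "cx", "cy" (pixels), "D" ([k1, k2, p1, p2, k3] as OpenCV has them; the pictures are not rectified), "R" (3x3) and "t" (3): a world point X has camera coordinates R X + t. Camera axes: x right, y down, z forward; pixel columns grow to the right and rows downward; lengths in m; the calibration is good to about 2 mm. A picture is of the moment at which its call begins: read the wrist's pose just before it. calibration takes no time and is no camera call; for the wrist camera it gives the pose at the moment of the call.
- env.finish_job(): hands the job in; it is judged then, once.
The state is a dict: "time": time; "joint_pos": joint angles; "joint_velocities": joint speeds; "joint_torque": joint torques, N m; "ee_pos": TCP position; "tool_rot": TCP orientation; "force": force on the tool from outside, world axes, zero at the start; "wrist_torque": the same for the moment, N m; "opening": finger opening in m; "finger_force": force on a finger pad.
Only numpy, scipy, OpenCV 4.12 (cv2) and the standard library are available. Lean on these libraries where they do the work, as an engineer would, in place of code of your own. Each camera call takes 0.05 s, during which the arm holds its last target. There are 200 camera calls.

## Working session

There is one attempt and no reset: what is moved stays moved. The work goes in short steps, Python scripts to look and compute and a tool call to move; the robot and the scene stay as the last step left them, time stands still between calls to the robot, and variables do not carry over. Pictures are saved under pics/ and viewed, at most 14 in all, crops included, and the job is handed in when it is done.

```bash
mkdir -p pics
```

Run:
```python
from station import env
import cv2
for n in("scene","top"):
    cv2.imwrite(f"pics/{n}0.png",cv2.cvtColor(env.snapshot(n),cv2.COLOR_RGB2BGR))
    c=env.calibration(n);print(n,c)
s=env.read_state();print(s,env.tcp_to_grasp)
```

```text
scene {'fx': 357.46719423335446, 'fy': 357.46719423335446, 'cx': 253.75373837466827, 'cy': 186.68101604960236, 'D': array([0.02109878, 0.        , 0.        , 0.        , 0.        ]), 'R': array([[-0.87768244, -0.47857506, -0.02528736],
       [-0.23049087,  0.46779357, -0.85325444],
       [ 0.42017556, -0.74305793, -0.52088138]]), 't': array([0.51841492, 0.18346379, 0.78040873])}
top {'fx': 390.8738430522106, 'fy': 390.8738430522106, 'cx': 254.88772428647556, 'cy': 191.41400848821038, 'D': array([0.00061074, 0.        , 0.        , 0.        , 0.        ]), 'R': array([[-0.01226721, -0.99986319,  0.01109585],
       [-0.99782457,  0.01152187, -0.06491052],
       [ 0.06477379, -0.01186798, -0.9978294 ]]), 't': array([0.05897961, 0.57658263, 1.38190969])}
{'time': 0.1, 'joint_pos': array([-1.26276838e+00,  4.87066290e-02,  9.77451921e-02,  1.62198884e+00,
       -3.05243238e-06,  1.44300620e+00]), 'joint_velocities': array([ 6.71268614e-06, -2.47017552e-03,  3.24559065e-03,  1.05802284e-03,
       -9.32451782e-04, -6.85217325e-04]), 'joint_torque': array([ 1.61439984e-03, -3.39849973e+01,  3.20936930e+01,  1.58412888e-02,
       -1.87715532e-04,  5.54602295e-06]), 'ee_pos': array([ 0.22145436, -0.47540142,  0.23021396]), 'tool_rot': array([-3.06520487e+00, -6.78712755e-01,  3.09060867e-04]), 'force': array([-0.49915471,  0.41423878,  1.09626618]), 'wrist_torque': array([ 0.00258721,  0.02844567, -0.02200175]), 'finger_force': 0.0, 'opening': 0.08575314289973841} 0.0187
```

View pics/scene0.png

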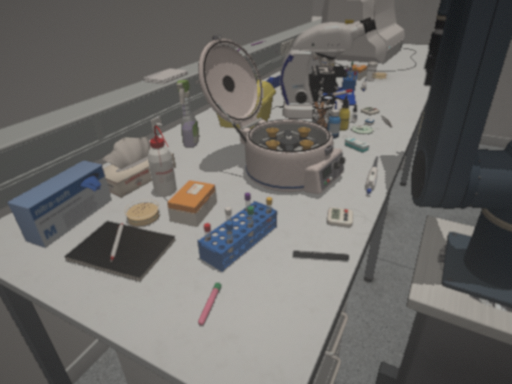

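View pics/top0.png

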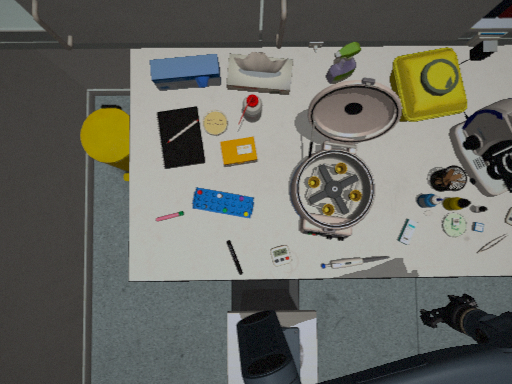

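The rack is at about (223,202) in the top view and the centrifuge at (333,189). The pink tube with a green cap lying at (170,216) is the look-alike. I'll enlarge the rack and the rotor.

Run:
```python
import cv2,numpy as np
t=cv2.imread("pics/top0.png");s=cv2.imread("pics/scene0.png")
a=cv2.resize(t[180:225,185:262],(770,450),interpolation=cv2.INTER_CUBIC)
cv2.imwrite("pics/c1.png",a)
b=cv2.resize(t[145:245,285:385],(600,600),interpolation=cv2.INTER_CUBIC);cv2.imwrite("pics/c2.png",b)
c=cv2.resize(s[180:270,190:290],(660,594),interpolation=cv2.INTER_CUBIC);cv2.imwrite("pics/c3.png",c)
```

```text
(no output)
```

View pics/c1.png

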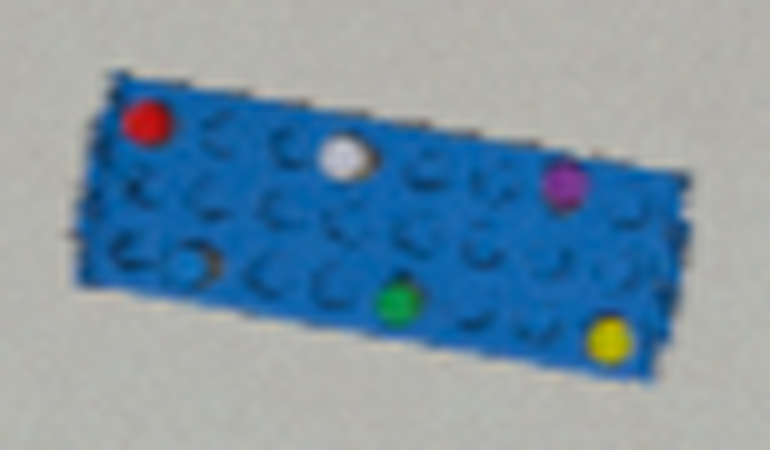

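View pics/c2.png

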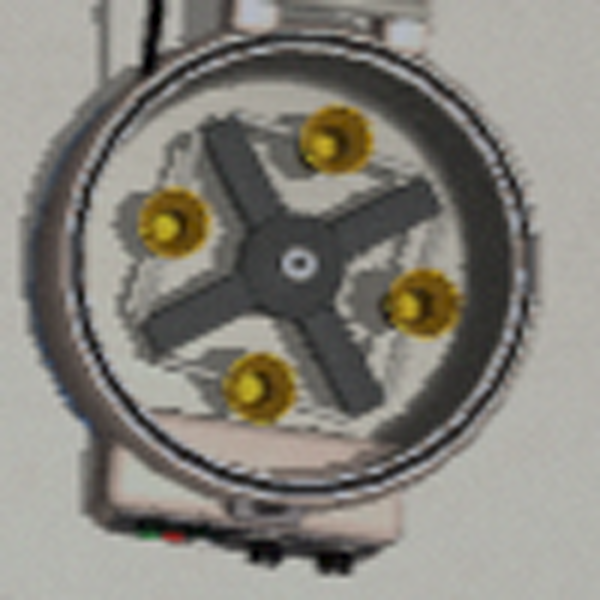

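View pics/c3.png

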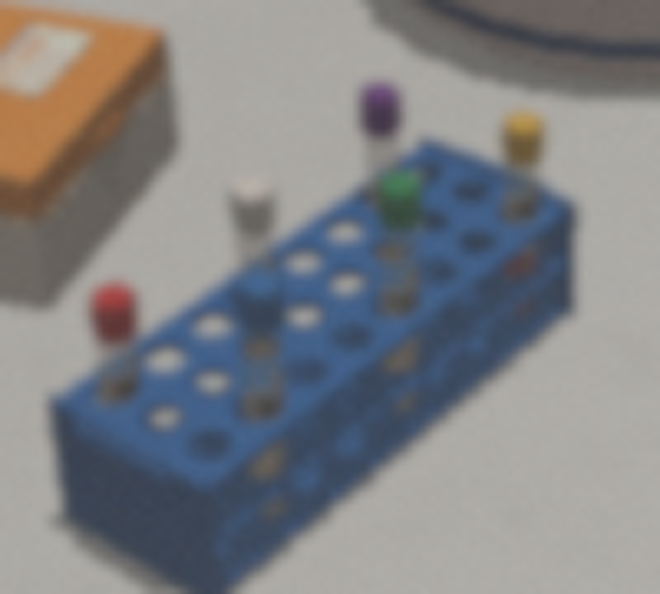

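Caps in the crop: red (147,122), white (344,157), purple (565,186), blue (193,265), green (399,302), yellow (610,341). The scene crop shows them all upright in the rack. Bucket mouths: (337,139), (174,222), (259,387), (423,303). Next I fit both layouts as rigid bodies.

Create h.py:
```python
import numpy as np,cv2
from scipy.optimize import least_squares
from scipy.spatial.transform import Rotation as Ro
from station import env
NAMES=["red","white","purple","blue","green","yellow"]
COL=np.array([0,3,6,1,4,7]);ROW=np.array([0,0,0,1,1,1]);H=np.array([96,102,102,108,108,96])/1e3
def back(c,px,z):
    K=np.array([[c["fx"],0,c["cx"]],[0,c["fy"],c["cy"]],[0,0,1]])
    u=cv2.undistortPoints(np.array(px,float).reshape(-1,1,2),K,c["D"]).reshape(-1,2)
    d=np.c_[u,np.ones(len(u))]@c["R"]; o=-c["R"].T@c["t"]
    return o+d*((np.array(z)-o[2])/d[:,2])[:,None]
def fit(local,P):
    def f(q):
        C,S=np.cos(q[2]),np.sin(q[2]);return local@np.array([[C,S],[-S,C]])+q[:2]
    best=min((least_squares(lambda q:(f(q)-P).ravel(),[*P.mean(0),a]) for a in(0,1.5,3,-1.5)),key=lambda r:r.cost)
    return best.x,f(best.x),f(best.x)-P
RL=np.c_[COL*.024,-ROW*.045]-np.array([.084,-.0225])
```

Run:
```python
from h import *
np.set_printoptions(precision=4,suppress=True)
c=env.calibration("top")
px=(np.array([[147,122],[344,157],[565,186],[193,265],[399,302],[610,341]])+.5)/10-.5+[185,180]
P=back(c,px,H)[:,:2]
q,F,r=fit(RL,P);print("rack",q);print(np.c_[F,r])
b=(np.array([[337,139],[174,222],[259,387],[423,303]])+.5)/6-.5+[285,145]
B=back(c,b,[.13]*4)[:,:2]
BL=.072*np.array([[1,0],[0,1],[-1,0],[0,-1]])
q,F,r=fit(BL,B);print("rotor",q);print(np.c_[F,r])
# check rack against scene picture: reproject cap tops
s=env.read_state();print(Ro.from_rotvec(s["tool_rot"]).as_matrix())
```

```text
rack [0.5361 0.1634 4.5353]
[[ 0.573   0.2421 -0.0002  0.0011]
 [ 0.5603  0.1712  0.     -0.0029]
 [ 0.5476  0.1003 -0.002   0.0004]
 [ 0.5245  0.2264  0.0001  0.0022]
 [ 0.5118  0.1555  0.0006 -0.0001]
 [ 0.4991  0.0847  0.0016 -0.0008]]
rotor [ 0.5772 -0.2092 -0.3281]
[[ 0.6453 -0.2324 -0.0001 -0.    ]
 [ 0.6004 -0.141   0.      0.0001]
 [ 0.509  -0.186   0.0001 -0.0002]
 [ 0.554  -0.2773 -0.0001  0.0001]]
[[ 0.9065  0.4222 -0.0007]
 [ 0.4222 -0.9065  0.0021]
 [ 0.0003 -0.0021 -1.    ]]
```

Add to h.py:
```python
RACK=[.5361,.1634,4.5353]
YAW=2.964
def goal(yaw=YAW): return Ro.from_euler("z",yaw)*Ro.from_euler("x",np.pi)
def to(x,y,z,yaw=YAW):
    s=env.read_state();R=Ro.from_rotvec(s["tool_rot"])
    d=R.inv().apply(np.array([x,y,z])-s["ee_pos"]);w=(R.inv()*goal(yaw)).as_rotvec()
    print(np.round(d,4),np.round(w,4))
```

```bash
python3 -c "
from h import *
to(.54,.19,.25)
print(goal().as_matrix().round(3))"
```

```text
[ 0.5697 -0.4688 -0.0186] [-5.0000e-04 -2.8000e-03 -2.5282e+00]
[[-0.984  0.177  0.   ]
 [ 0.177  0.984  0.   ]
 [ 0.     0.    -1.   ]]
```

The manual's scale: turns go in shares of pi rad. Converting my numbers, -2.528 rad is -0.8047.

>>> creep_tool:
  plan: {"dx":[0.57,0.57,0.57,0.57,0.57,0.57,0.57,0.57,0.57,0.57,0.57,0.57,0.57,0.57,0.57,0.57,0.57,0.57,0.57,0.57],"dy":[-0.469,-0.469,-0.469,-0.469,-0.469,-0.469,-0.469,-0.469,-0.469,-0.469,-0.469,-0.469,-0.469,-0.469,-0.469,-0.469,-0.469,-0.469,-0.469,-0.469],"dz":[-0.019,-0.019,-0.019,-0.019,-0.019,-0.019,-0.019,-0.019,-0.019,-0.019,-0.019,-0.019,-0.019,-0.019,-0.019,-0.019,-0.019,-0.019,-0.019,-0.019],"rx":[0,0,0,0,0,0,0,0,0,0,0,0,0,0,0,0,0,0,0,0],"ry":[-0.001,-0.001,-0.001,-0.001,-0.001,-0.001,-0.001,-0.001,-0.001,-0.001,-0.001,-0.001,-0.001,-0.001,-0.001,-0.001,-0.001,-0.001,-0.001,-0.001],"rz":[-0.8047,-0.8047,-0.8047,-0.8047,-0.8047,-0.8047,-0.8047,-0.8047,-0.8047,-0.8047,-0.8047,-0.8047,-0.8047,-0.8047,-0.8047,-0.8047,-0.8047,-0.8047,-0.8047,-0.8047]}
  aperture: 0.05
  force: 40

```text
time: 1.77
ee_pos: [0.5403, 0.1919, 0.2484]
tool_rot: [-0.307, -3.124, 0.005]
force: [0.2, -0.9, -0.1]
opening: 0.0498
finger_force: 0.0
```

```bash
python3 -c "
from h import *
to(.54,.19,.25)"
```

```text
[-0.0001 -0.0019 -0.0016] [-0.0033 -0.002  -0.0186]
```

Scaled: -0.019 rad is -0.006.

>>> creep_tool:
  plan: {"dx":[0,0,0],"dy":[-0.002,-0.002,-0.002],"dz":[-0.001,-0.001,-0.001],"rx":[-0.001,-0.001,-0.001],"ry":[-0.0006,-0.0006,-0.0006],"rz":[-0.006,-0.006,-0.006]}

```text
time: 2.02
ee_pos: [0.5398, 0.1874, 0.2513]
tool_rot: [0.298, 3.125, 0.001]
force: [-0.2, -0.5, 0.3]
opening: 0.0498
finger_force: 0.0
```

Run:
```python
from h import *
c=env.calibration("wrist");im=env.snapshot("wrist")
import pickle;pickle.dump(c,open("w.pkl","wb"))
b=cv2.cvtColor(im,cv2.COLOR_RGB2BGR);cv2.imwrite("pics/w1.png",cv2.resize(b,(800,600),interpolation=cv2.INTER_CUBIC))
K=np.array([[c["fx"],0,c["cx"]],[0,c["fy"],c["cy"]],[0,0,1]])
a=RACK[2];C,S=np.cos(a),np.sin(a)
F=RL@np.array([[C,S],[-S,C]])+RACK[:2]
p=cv2.projectPoints(np.c_[F,H],cv2.Rodrigues(c["R"])[0],c["t"],K,c["D"])[0].reshape(-1,2)
print(dict(zip(NAMES,((p+.5)*800/512-.5).round(0).tolist())))
to(.54,.19,.25); print(env.read_state()["time"])
```

```text
{'red': [494.0, 310.0], 'white': [378.0, 314.0], 'purple': [260.0, 316.0], 'blue': [459.0, 242.0], 'green': [334.0, 243.0], 'yellow': [216.0, 241.0]}
[0.0003 0.0026 0.0014] [ 0.0008  0.0027 -0.0121]
2.0667
```

View pics/w1.png

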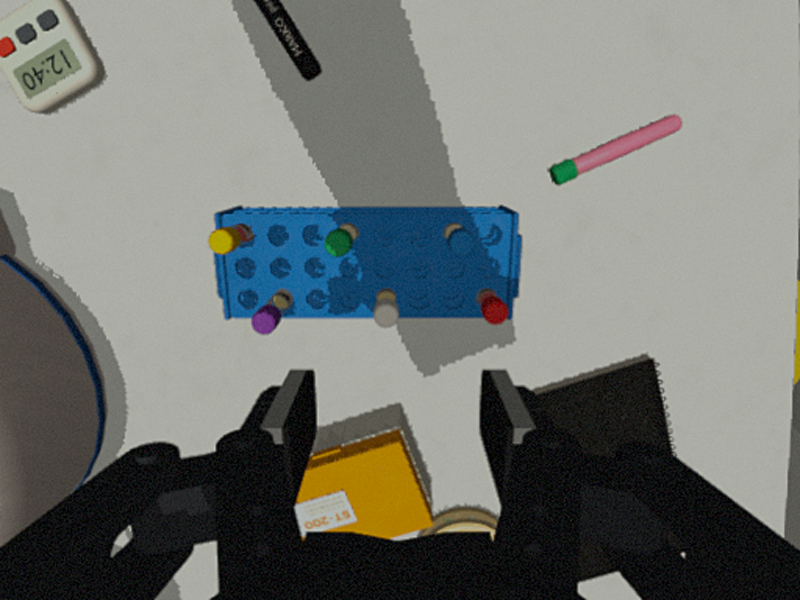

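The wrist view agrees with the map: red (494,308), white (386,311), purple (266,318), blue (461,236), green (340,240), yellow (223,240). Now I refit the rack from this view.

Run:
```python
from h import *
import pickle;np.set_printoptions(precision=4,suppress=True)
c=pickle.load(open("w.pkl","rb"))
px=(np.array([[494,307],[386,312],[266,319],[461,235],[339,240],[222,240]])+.5)*.64-.5
P=back(c,px,H)[:,:2];q,F,r=fit(RL,P);print(q);print(np.c_[F,r])
to(F[0,0],F[0,1],.25)
```

```text
[ 0.5353  0.1662 -1.7286]
[[ 0.5708  0.2456 -0.0003  0.0034]
 [ 0.5594  0.1745 -0.0004 -0.0019]
 [ 0.5481  0.1034 -0.0023 -0.0001]
 [ 0.5225  0.229   0.0016  0.0011]
 [ 0.5112  0.1579  0.0005 -0.0011]
 [ 0.4999  0.0868  0.001  -0.0015]]
[-0.0194  0.0631  0.0015] [ 0.0008  0.0027 -0.0121]
```

Add to h.py:
```python
T=dict(red=(.572,.2415,.068),yellow=(.498,.087,.068),blue=(.5227,.226,.080),green=(.511,.157,.080))
B=[(.6453,-.2324),(.6004,-.141),(.509,-.186),(.554,-.2773)]
```

```bash
python3 -c "
from h import *
to(*T['red'])"
```

```text
[-0.0209  0.0591  0.1835] [ 0.0008  0.0027 -0.0121]
```

Scaled: -0.012 rad is -0.0038.

>>> creep_tool:
  plan: {"dx":[-0.021,-0.021,-0.021,-0.021,-0.021,-0.021,-0.021],"dy":[0.04,0.059,0.059,0.059,0.059,0.059,0.059],"dz":[0,0.03,0.07,0.1,0.12,0.12,0.12],"rx":[0.0003,0.0003,0.0003,0.0003,0.0003,0.0003,0.0003],"ry":[0.001,0.001,0.001,0.001,0.001,0.001,0.001],"rz":[-0.0038,-0.0038,-0.0038,-0.0038,-0.0038,-0.0038,-0.0038]}

```text
time: 2.65
ee_pos: [0.5706, 0.2412, 0.1301]
tool_rot: [-0.276, -3.126, 0.002]
force: [0.0, 0.4, 0.5]
opening: 0.0502
finger_force: 0.0
```

Run:
```python
from h import *
to(*T['red'])
c=env.calibration("wrist");im=env.snapshot("wrist")
cv2.imwrite("pics/w2.png",cv2.cvtColor(im,cv2.COLOR_RGB2BGR))
to(*T['red'])
```

```text
[-0.0015  0.0006  0.0621] [-0.0018 -0.0035  0.0012]
[ 0.0001 -0.0002  0.0644] [0.0002 0.0004 0.0014]
```

View pics/w2.png

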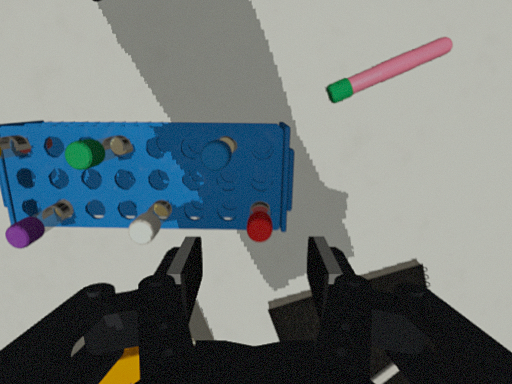

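The red cap at (260,227) is between the fingers (centre about column 254). I'll back-project it to check x.

Run:
```python
from h import *
c=env.calibration("wrist")
print(back(c,[[260,228],[143,231],[217,153],[86,154]],[.096,.102,.108,.108]).round(4), c["cx"])
```

```text
[[0.577  0.2443 0.096 ]
 [0.5647 0.1771 0.102 ]
 [0.5268 0.23   0.108 ]
 [0.5149 0.1613 0.108 ]] 254.23314770917906
```

>>> creep_tool:
  plan: {"dx":[-0.002,-0.002,-0.002,-0.002,-0.002],"dy":[0.0015,0.0015,0.0015,0.0015,0.0015],"dz":[0.03,0.05,0.0625,0.0625,0.0625],"rx":[0,0,0,0,0],"ry":[0,0,0,0,0],"rz":[0,0,0,0,0]}

```text
time: 3.12
ee_pos: [0.5746, 0.2431, 0.0702]
tool_rot: [0.275, 3.129, 0.001]
force: [0.2, 0.5, 0.5]
opening: 0.05
finger_force: 0.0
```

>>> creep_tool:
  plan: {"dx":[0,0,0,0,0,0,0],"dy":[0,0,0,0,0,0,0],"dz":[0,0,0,0,0,0,0],"rx":[0,0,0,0,0,0,0],"ry":[0,0,0,0,0,0,0],"rz":[0,0,0,0,0,0,0]}
  aperture: 0.0
  force: 40

```text
time: 3.7
ee_pos: [0.5753, 0.2436, 0.0707]
tool_rot: [0.274, 3.127, 0.002]
force: [1.2, 0.9, 6.1]
opening: 0.0139
finger_force: 39.2
```

>>> creep_tool:
  plan: {"dx":[0,0,0,0,0,0,0,0],"dy":[0,0,0,0,0,0,0,0],"dz":[-0.02,-0.05,-0.085,-0.12,-0.155,-0.19,-0.19,-0.19],"rx":[0,0,0,0,0,0,0,0],"ry":[0,0,0,0,0,0,0,0],"rz":[0,0,0,0,0,0,0,0]}

```text
time: 4.37
ee_pos: [0.5754, 0.2434, 0.2619]
tool_rot: [0.274, 3.125, 0.003]
force: [-0.2, 0.5, -1.0]
opening: 0.0138
finger_force: 39.3
```

Run:
```python
from h import *
im=env.snapshot("wrist");s=env.snapshot("scene")
a=cv2.resize(im[150:360,130:390],(520,420));b=cv2.resize(s[130:260,150:290],(280,260))
cv=np.zeros((420,800,3),np.uint8);cv[:,:520]=a;cv[:260,520:]=b
cv2.imwrite("pics/w3.png",cv[:,:,::-1])
```

```text
(no output)
```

View pics/w3.png

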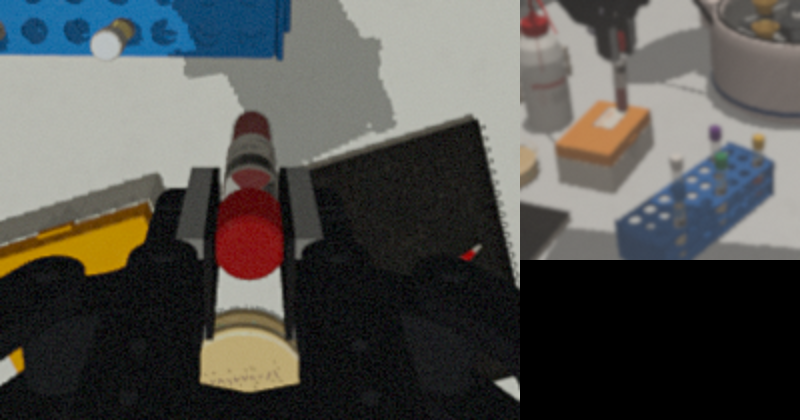

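The red tube is held upright by the cap at about (250,235) in the crop. Before using the far bucket I check the clearance to the lid.

Run:
```python
from h import *
c=env.calibration("top")
print(back(c,[[350,139],[340,152],[355,83],[312,110],[400,110],[333,189]],[.15,.15,.4,.28,.28,.138]).round(3))
to(.6453,-.2324,.262); to(.6453,-.2324,.155);print(env.calibration("wrist")["R"].round(2).tolist())
```

```text
[[ 0.737 -0.261  0.15 ]
 [ 0.695 -0.227  0.15 ]
 [ 0.838 -0.213  0.4  ]
 [ 0.8   -0.117  0.28 ]
 [ 0.797 -0.378  0.28 ]
 [ 0.574 -0.203  0.138]]
[-0.1531 -0.4557 -0.0043] [-0.0014 -0.0023  0.0027]
[-0.1534 -0.4555  0.1027] [-0.0014 -0.0023  0.0027]
[[0.17, 0.98, -0.0], [0.95, -0.17, 0.27], [0.27, -0.05, -0.96]]
```

>>> creep_tool:
  plan: {"dx":[-0.006,-0.018,-0.153,-0.153,-0.153,-0.153,-0.153,-0.153,-0.153,-0.153,-0.145,-0.151,-0.153,-0.153,-0.153,-0.153],"dy":[-0.019,-0.054,-0.456,-0.456,-0.456,-0.456,-0.456,-0.456,-0.456,-0.456,-0.44,-0.45,-0.456,-0.456,-0.456,-0.456],"dz":[-0.004,-0.004,-0.004,-0.004,-0.004,-0.004,-0.004,-0.004,-0.004,-0.004,-0.004,-0.004,-0.004,-0.004,-0.004,-0.004],"rx":[0,0,0,0,0,0,0,0,0,0,0,0,0,0,0,0],"ry":[0,0,0,0,0,0,0,0,0,0,0,0,0,0,0,0],"rz":[0,0,0,0,0,0,0,0,0,0,0,0,0,0,0,0]}

```text
time: 5.8
ee_pos: [0.6451, -0.2308, 0.2617]
tool_rot: [-0.272, -3.127, -0.002]
force: [0.5, 0.4, 0.3]
opening: 0.0137
finger_force: 39.3
```

Run:
```python
from h import *
to(*B[0],.262)
im=env.snapshot("wrist");c=env.calibration("wrist")
cv2.imwrite("pics/w4.png",cv2.resize(im,(768,576))[:,:,::-1])
to(*B[0],.262)
K=np.array([[c["fx"],0,c["cx"]],[0,c["fy"],c["cy"]],[0,0,1]])
p=cv2.projectPoints(np.array([(*b,.13) for b in B]),cv2.Rodrigues(c["R"])[0],c["t"],K,c["D"])[0].reshape(-1,2)
print((p*1.5).round(0).tolist())
```

```text
[-0.0005 -0.0015 -0.0003] [ 0.0013 -0.0029  0.004 ]
[-0.0003 -0.0019  0.0005] [ 0.0007 -0.0017  0.0049]
[[378.0, 274.0], [526.0, 170.0], [421.0, 6.0], [268.0, 127.0]]
```

View pics/w4.png

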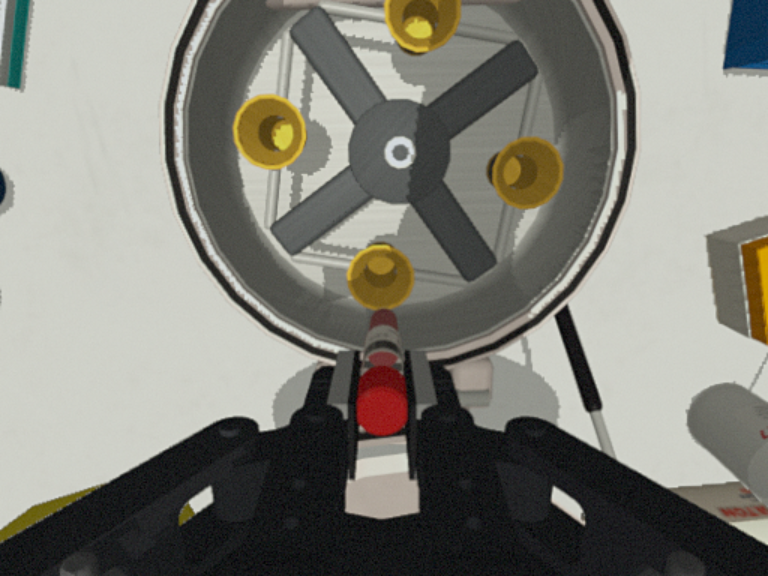

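Bucket mouths are seen at (381,276), (528,173), (423,14), (270,131). The predictions are within 3 px for three of them, and the fourth is cut off at the picture edge. I'll lower the tube.

Scaled: 0.004 rad is 0.0013.

>>> creep_tool:
  plan: {"dx":[0,0,0,0,0,0,0,0],"dy":[-0.002,-0.002,-0.002,-0.002,-0.002,-0.002,-0.002,-0.002],"dz":[0.02,0.05,0.075,0.09,0.1,0.107,0.111,0.111],"rx":[0,0,0,0,0,0,0,0],"ry":[0,0,0,0,0,0,0,0],"rz":[0.0013,0.0013,0.0013,0.0013,0.0013,0.0013,0.0013,0.0013]}

```text
time: 6.52
ee_pos: [0.6452, -0.2337, 0.1521]
tool_rot: [-0.279, -3.129, 0.0]
force: [0.2, -0.4, -0.5]
opening: 0.014
finger_force: 39.3
```

>>> creep_tool:
  plan: {"dx":[0,0,0,0],"dy":[0,0,0,0],"dz":[0.002,0.004,0.006,0.006],"rx":[0,0,0,0],"ry":[0,0,0,0],"rz":[0,0,0,0]}

```text
time: 6.85
ee_pos: [0.6453, -0.2347, 0.1462]
tool_rot: [0.281, 3.129, -0.001]
force: [-0.1, -0.2, 0.4]
opening: 0.0143
finger_force: 39.4
```

>>> creep_tool:
  plan: {"dx":[0,0,0],"dy":[0,0,0],"dz":[0.001,0.002,0.002],"rx":[0,0,0],"ry":[0,0,0],"rz":[0,0,0]}

```text
time: 7.1
ee_pos: [0.6452, -0.2347, 0.1441]
tool_rot: [0.281, 3.129, -0.001]
force: [0.2, 0.3, 0.6]
opening: 0.0141
finger_force: 39.4
```

>>> creep_tool:
  plan: {"dx":[0,0,0],"dy":[0,0,0],"dz":[0.001,0.001,0.001],"rx":[0,0,0],"ry":[0,0,0],"rz":[0,0,0]}

```text
time: 7.35
ee_pos: [0.6455, -0.2347, 0.1438]
tool_rot: [0.281, 3.128, -0.001]
force: [-1.5, -0.2, 3.7]
opening: 0.0138
finger_force: 39.7
```

Floor contact came at the expected height (TCP 0.1438). Release and go up.

>>> creep_tool:
  plan: {"dx":[0,0,0,0,0],"dy":[0,0,0,0,0],"dz":[0,0,0,0,0],"rx":[0,0,0,0,0],"ry":[0,0,0,0,0],"rz":[0,0,0,0,0]}
  aperture: 0.045

```text
time: 7.77
ee_pos: [0.6449, -0.2344, 0.1424]
tool_rot: [-0.28, -3.128, -0.0]
force: [-0.5, 0.1, -0.2]
opening: 0.0449
finger_force: 0.0
```

>>> creep_tool:
  plan: {"dx":[0,0,0,0,0,0],"dy":[0,0,0,0,0,0],"dz":[-0.01,-0.03,-0.065,-0.1,-0.105,-0.105],"rx":[0,0,0,0,0,0],"ry":[0,0,0,0,0,0],"rz":[0,0,0,0,0,0]}

```text
time: 8.27
ee_pos: [0.6469, -0.2353, 0.2539]
tool_rot: [0.28, 3.12, -0.006]
force: [0.1, 0.5, 0.7]
opening: 0.0448
finger_force: 0.0
```

Run:
```python
from h import *
to(*T['yellow'][:2],.25);to(*T['yellow'])
cv2.imwrite("pics/w5.png",env.snapshot("wrist")[:,:,::-1])
```

```text
[0.2039 0.2907 0.0012] [-0.0028  0.0091 -0.0012]
[0.2056 0.2912 0.1832] [-0.0028  0.0091 -0.0012]
```

View pics/w5.png

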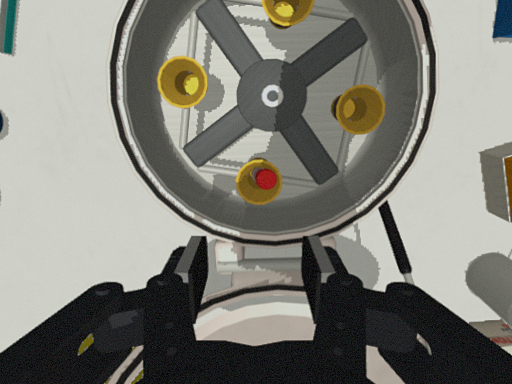

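Red (265,180) stands in the near-lid bucket. Next is yellow.

>>> creep_tool:
  plan: {"dx":[0.007,0.022,0.202,0.202,0.202,0.202,0.202,0.202,0.202,0.202,0.202,0.202,0.202,0.202,0.202,0.202,0.202],"dy":[0.01,0.03,0.292,0.292,0.292,0.292,0.292,0.292,0.292,0.292,0.292,0.292,0.292,0.292,0.292,0.292,0.292],"dz":[0,0,0,0,0,0,0,0,0,0,0.03,0.07,0.1,0.12,0.12,0.12,0.12],"rx":[0,0,0,0,0,0,0,0,0,0,0,0,0,0,0,0,0],"ry":[0,0,0,0,0,0,0,0,0,0,0,0,0,0,0,0,0],"rz":[0,0,0,0,0,0,0,0,0,0,0,0,0,0,0,0,0]}

```text
time: 9.73
ee_pos: [0.4984, 0.0887, 0.1285]
tool_rot: [-0.281, -3.129, 0.0]
force: [0.1, 0.2, 0.5]
opening: 0.0451
finger_force: 0.0
```

Run:
```python
from h import *
to(.5,.088,.069)
cv2.imwrite("pics/w6.png",env.snapshot("wrist")[:,:,::-1])
```

```text
[-0.0017 -0.0004  0.0595] [-0.0001 -0.     -0.0013]
```

View pics/w6.png

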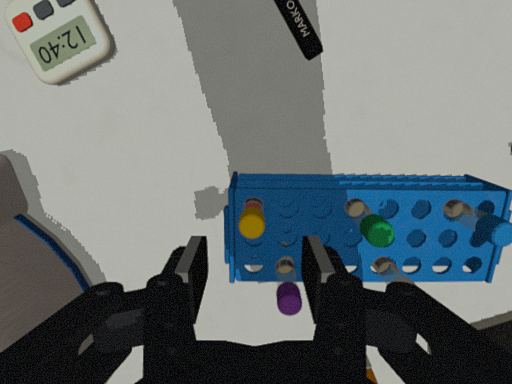

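Yellow's cap (252,225) is centred between the fingers, and purple (289,299) is clear of them in the far row.

>>> creep_tool:
  plan: {"dx":[-0.003,-0.003,-0.003,-0.003,-0.003],"dy":[-0.001,-0.001,-0.001,-0.001,-0.001],"dz":[0.03,0.05,0.0585,0.0585,0.0585],"rx":[0,0,0,0,0],"ry":[0,0,0,0,0],"rz":[0,0,0,0,0]}

```text
time: 10.2
ee_pos: [0.5017, 0.0872, 0.0707]
tool_rot: [0.281, 3.128, 0.0]
force: [0.3, -0.3, 1.2]
opening: 0.0453
finger_force: 0.0
```

>>> creep_tool:
  plan: {"dx":[0,0,0,0,0,0,0],"dy":[0,0,0,0,0,0,0],"dz":[0,0,0,0,0,0,0],"rx":[0,0,0,0,0,0,0],"ry":[0,0,0,0,0,0,0],"rz":[0,0,0,0,0,0,0]}
  aperture: 0.0
  force: 40

```text
time: 10.78
ee_pos: [0.5023, 0.0873, 0.0709]
tool_rot: [0.28, 3.126, 0.001]
force: [1.0, 0.1, 5.1]
opening: 0.0139
finger_force: 39.2
```

>>> creep_tool:
  plan: {"dx":[0,0,0,0,0,0,0,0],"dy":[0,0,0,0,0,0,0,0],"dz":[-0.02,-0.05,-0.085,-0.12,-0.155,-0.19,-0.19,-0.19],"rx":[0,0,0,0,0,0,0,0],"ry":[0,0,0,0,0,0,0,0],"rz":[0,0,0,0,0,0,0,0]}

```text
time: 11.45
ee_pos: [0.5024, 0.0873, 0.262]
tool_rot: [0.28, 3.124, 0.001]
force: [1.2, 0.3, -1.0]
opening: 0.0134
finger_force: 39.2
```

```bash
python3 -c "
from h import *
to(*B[2],.26)"
```

```text
[-0.0551 -0.2678  0.0021] [ 0.0008  0.0047 -0.0012]
```

Same as for red. Carry it to the bucket facing red, (0.509, −0.186).

>>> creep_tool:
  plan: {"dx":[-0.004,-0.011,-0.055,-0.055,-0.055,-0.055,-0.054,-0.055,-0.055,-0.055],"dy":[-0.02,-0.053,-0.268,-0.268,-0.268,-0.268,-0.262,-0.268,-0.268,-0.268],"dz":[0,0,0,0,0,0,0,0,0,0],"rx":[0,0,0,0,0,0,0,0,0,0],"ry":[0,0,0,0,0,0,0,0,0,0],"rz":[0,0,0,0,0,0,0,0,0,0]}

```text
time: 12.28
ee_pos: [0.5066, -0.186, 0.2572]
tool_rot: [-0.283, -3.125, -0.004]
force: [0.1, 0.5, -0.1]
opening: 0.0136
finger_force: 39.2
```

Run:
```python
from h import *
to(*B[2],.144)
cv2.imwrite("pics/w7.png",env.snapshot("wrist")[:,:,::-1])
```

```text
[-0.0029  0.0002  0.1132] [ 0.002  -0.0045 -0.0029]
```

View pics/w7.png

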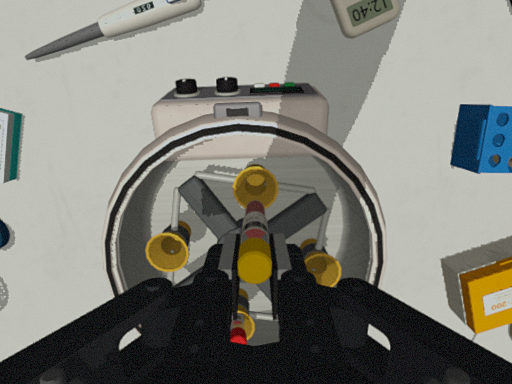

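Yellow's tube points at the near bucket mouth (255,187), with red (238,338) in the opposite one.

>>> creep_tool:
  plan: {"dx":[-0.001,-0.001,-0.001,-0.001,-0.001,-0.001,-0.001,-0.001],"dy":[0,0,0,0,0,0,0,0],"dz":[0.02,0.05,0.075,0.09,0.1,0.106,0.109,0.109],"rx":[0,0,0,0,0,0,0,0],"ry":[0,0,0,0,0,0,0,0],"rz":[0,0,0,0,0,0,0,0]}

```text
time: 13.0
ee_pos: [0.5085, -0.1855, 0.1505]
tool_rot: [-0.279, -3.129, -0.001]
force: [0.1, -0.8, 0.2]
opening: 0.0138
finger_force: 39.2
```

>>> creep_tool:
  plan: {"dx":[0,0,0,0],"dy":[0,0,0,0],"dz":[0.002,0.004,0.006,0.006],"rx":[0,0,0,0],"ry":[0,0,0,0],"rz":[0,0,0,0]}

```text
time: 13.33
ee_pos: [0.5085, -0.1865, 0.1445]
tool_rot: [-0.281, -3.129, 0.0]
force: [0.4, -0.2, -0.1]
opening: 0.0136
finger_force: 39.2
```

>>> creep_tool:
  plan: {"dx":[0,0,0,0],"dy":[0,0,0,0],"dz":[0.0008,0.0012,0.0012,0.0012],"rx":[0,0,0,0],"ry":[0,0,0,0],"rz":[0,0,0,0]}

```text
time: 13.67
ee_pos: [0.5089, -0.1866, 0.1441]
tool_rot: [0.28, 3.128, -0.001]
force: [0.4, -0.3, 3.2]
opening: 0.0138
finger_force: 39.5
```

>>> creep_tool:
  plan: {"dx":[0,0,0,0,0],"dy":[0,0,0,0,0],"dz":[0,0,0,0,0],"rx":[0,0,0,0,0],"ry":[0,0,0,0,0],"rz":[0,0,0,0,0]}
  aperture: 0.045

```text
time: 14.08
ee_pos: [0.5083, -0.1863, 0.1429]
tool_rot: [-0.28, -3.128, -0.0]
force: [-0.2, 0.1, 0.2]
opening: 0.0449
finger_force: 0.0
```

>>> creep_tool:
  plan: {"dx":[0,0,0,0,0,0,0],"dy":[0,0,0,0,0,0,0],"dz":[-0.01,-0.03,-0.065,-0.1,-0.105,-0.105,-0.105],"rx":[0,0,0,0,0,0,0],"ry":[0,0,0,0,0,0,0],"rz":[0,0,0,0,0,0,0]}

```text
time: 14.67
ee_pos: [0.509, -0.1866, 0.2492]
tool_rot: [0.28, 3.128, -0.001]
force: [-1.5, -1.4, -0.7]
opening: 0.045
finger_force: 0.0
```

Run:
```python
from h import *
to(.5255,.229,.14)
```

```text
[0.0578 0.412  0.1088] [-0.0007  0.0015 -0.0012]
```

>>> creep_tool:
  plan: {"dx":[0.003,0.008,0.058,0.058,0.058,0.058,0.058,0.058,0.058,0.058,0.058,0.058,0.058,0.058,0.058,0.058,0.058,0.058],"dy":[0.02,0.055,0.412,0.412,0.412,0.412,0.412,0.412,0.412,0.412,0.412,0.412,0.412,0.412,0.412,0.412,0.412,0.412],"dz":[0,0,0,0,0,0,0,0,0,0,0,0.03,0.065,0.095,0.108,0.108,0.108,0.108],"rx":[0,0,0,0,0,0,0,0,0,0,0,0,0,0,0,0,0,0],"ry":[0,0,0,0,0,0,0,0,0,0,0,0,0,0,0,0,0,0],"rz":[0,0,0,0,0,0,0,0,0,0,0,0,0,0,0,0,0,0]}

```text
time: 16.17
ee_pos: [0.5248, 0.2293, 0.1406]
tool_rot: [-0.281, -3.129, 0.0]
force: [0.1, -1.5, 0.9]
opening: 0.0451
finger_force: 0.0
```

Run:
```python
from h import *
to(.5255,.229,.083)
cv2.imwrite("pics/w8.png",env.snapshot("wrist")[:,:,::-1])
c=env.calibration("wrist");import pickle;pickle.dump(c,open("w8.pkl","wb"))
```

```text
[-0.0007 -0.0001  0.0576] [-0.0001 -0.0001 -0.0013]
```

View pics/w8.png

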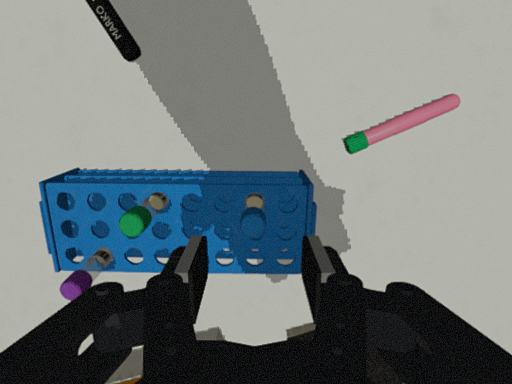

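Blue's cap (253,224) sits as yellow's did. Same approach.

>>> creep_tool:
  plan: {"dx":[-0.003,-0.003,-0.003,-0.003,-0.003],"dy":[0,0,0,0,0],"dz":[0.03,0.05,0.058,0.058,0.058],"rx":[0,0,0,0,0],"ry":[0,0,0,0,0],"rz":[0,0,0,0,0]}

```text
time: 16.63
ee_pos: [0.5281, 0.2289, 0.0834]
tool_rot: [0.281, 3.128, 0.0]
force: [-0.0, 0.3, 0.1]
opening: 0.0446
finger_force: 0.0
```

>>> creep_tool:
  plan: {"dx":[0,0,0,0,0,0,0],"dy":[0,0,0,0,0,0,0],"dz":[0,0,0,0,0,0,0],"rx":[0,0,0,0,0,0,0],"ry":[0,0,0,0,0,0,0],"rz":[0,0,0,0,0,0,0]}
  aperture: 0.0
  force: 40

```text
time: 17.22
ee_pos: [0.5287, 0.2291, 0.0839]
tool_rot: [0.28, 3.127, 0.001]
force: [0.3, -0.2, 5.7]
opening: 0.0144
finger_force: 39.2
```

>>> creep_tool:
  plan: {"dx":[0,0,0,0,0,0,0,0],"dy":[0,0,0,0,0,0,0,0],"dz":[-0.02,-0.05,-0.085,-0.12,-0.155,-0.19,-0.19,-0.19],"rx":[0,0,0,0,0,0,0,0],"ry":[0,0,0,0,0,0,0,0],"rz":[0,0,0,0,0,0,0,0]}

```text
time: 17.88
ee_pos: [0.529, 0.2293, 0.2751]
tool_rot: [0.28, 3.124, 0.003]
force: [-0.1, 0.8, -1.6]
opening: 0.0142
finger_force: 39.3
```

```bash
python3 -c "
from h import *
import pickle
c=pickle.load(open('w8.pkl','rb'));print(back(c,[[253,225],[135,221]],[.108,.108]).round(4))
to(*B[1],.27);to(*B[3],.27)"
```

```text
[[0.5267 0.2286 0.108 ]
 [0.512  0.1606 0.108 ]]
[-0.1361 -0.3517  0.0049] [ 0.0025  0.0047 -0.0011]
[-0.1146 -0.4941  0.0045] [ 0.0025  0.0047 -0.0011]
```

>>> creep_tool:
  plan: {"dx":[-0.005,-0.012,-0.115,-0.115,-0.115,-0.115,-0.115,-0.115,-0.115,-0.115,-0.115,-0.115,-0.113,-0.115,-0.115,-0.115,-0.115],"dy":[-0.02,-0.054,-0.494,-0.494,-0.494,-0.494,-0.494,-0.494,-0.494,-0.494,-0.494,-0.494,-0.486,-0.494,-0.494,-0.494,-0.494],"dz":[0,0,0,0,0,0,0,0,0,0,0,0,0,0,0,0,0],"rx":[0,0,0,0,0,0,0,0,0,0,0,0,0,0,0,0,0],"ry":[0,0,0,0,0,0,0,0,0,0,0,0,0,0,0,0,0],"rz":[0,0,0,0,0,0,0,0,0,0,0,0,0,0,0,0,0]}

```text
time: 19.3
ee_pos: [0.5529, -0.276, 0.2715]
tool_rot: [-0.278, -3.127, -0.002]
force: [-0.6, 0.1, -0.7]
opening: 0.0139
finger_force: 39.4
```

```bash
python3 -c "
from h import *
to(*B[3],.1567)"
```

```text
[-0.0016 -0.0013  0.1148] [ 0.0013 -0.002   0.0003]
```

>>> creep_tool:
  plan: {"dx":[-0.001,-0.001,-0.001,-0.001,-0.001,-0.001,-0.001,-0.001],"dy":[0,0,0,0,0,0,0,0],"dz":[0.02,0.05,0.075,0.09,0.1,0.106,0.11,0.11],"rx":[0,0,0,0,0,0,0,0],"ry":[0,0,0,0,0,0,0,0],"rz":[0,0,0,0,0,0,0,0]}

```text
time: 19.97
ee_pos: [0.5541, -0.2772, 0.1624]
tool_rot: [-0.279, -3.129, 0.0]
force: [-0.5, 0.6, -0.0]
opening: 0.014
finger_force: 39.4
```

>>> creep_tool:
  plan: {"dx":[0,0,0,0,0],"dy":[0,0,0,0,0],"dz":[0.002,0.004,0.005,0.006,0.006],"rx":[0,0,0,0,0],"ry":[0,0,0,0,0],"rz":[0,0,0,0,0]}

```text
time: 20.38
ee_pos: [0.5543, -0.2784, 0.1571]
tool_rot: [0.281, 3.128, -0.001]
force: [-0.6, -0.0, 1.1]
opening: 0.0137
finger_force: 39.5
```

>>> creep_tool:
  plan: {"dx":[0,0,0,0],"dy":[0,0,0,0],"dz":[0.0006,0.001,0.001,0.001],"rx":[0,0,0,0],"ry":[0,0,0,0],"rz":[0,0,0,0]}

```text
time: 20.72
ee_pos: [0.5545, -0.2784, 0.1569]
tool_rot: [0.28, 3.127, -0.002]
force: [-0.6, 0.2, 4.8]
opening: 0.0141
finger_force: 39.9
```

>>> creep_tool:
  plan: {"dx":[0,0,0,0,0],"dy":[0,0,0,0,0],"dz":[0,0,0,0,0],"rx":[0,0,0,0,0],"ry":[0,0,0,0,0],"rz":[0,0,0,0,0]}
  aperture: 0.045

```text
time: 21.13
ee_pos: [0.5537, -0.2778, 0.1547]
tool_rot: [-0.28, -3.128, -0.001]
force: [-1.0, -0.3, 0.6]
opening: 0.0452
finger_force: 0.0
```

>>> creep_tool:
  plan: {"dx":[0,0,0,0,0,0,0],"dy":[0,0,0,0,0,0,0],"dz":[-0.01,-0.03,-0.065,-0.1,-0.105,-0.105,-0.105],"rx":[0,0,0,0,0,0,0],"ry":[0,0,0,0,0,0,0],"rz":[0,0,0,0,0,0,0]}

```text
time: 21.72
ee_pos: [0.5544, -0.2782, 0.2612]
tool_rot: [0.28, 3.128, -0.002]
force: [0.2, 0.4, 0.4]
opening: 0.0448
finger_force: 0.0
```

Run:
```python
from h import *
to(.515,.160,.14)
```

```text
[0.1169 0.4243 0.1206] [-0.0009  0.0015 -0.0012]
```

>>> creep_tool:
  plan: {"dx":[0.005,0.015,0.117,0.117,0.117,0.117,0.117,0.117,0.117,0.117,0.117,0.117,0.117,0.117,0.117,0.117,0.117,0.117,0.117],"dy":[0.02,0.055,0.424,0.424,0.424,0.424,0.424,0.424,0.424,0.424,0.424,0.424,0.424,0.424,0.424,0.424,0.424,0.424,0.424],"dz":[0,0,0,0,0,0,0,0,0,0,0,0,0.035,0.07,0.1,0.12,0.12,0.12,0.12],"rx":[0,0,0,0,0,0,0,0,0,0,0,0,0,0,0,0,0,0,0],"ry":[0,0,0,0,0,0,0,0,0,0,0,0,0,0,0,0,0,0,0],"rz":[0,0,0,0,0,0,0,0,0,0,0,0,0,0,0,0,0,0,0]}

```text
time: 23.3
ee_pos: [0.5144, 0.1598, 0.1408]
tool_rot: [-0.281, -3.129, 0.0]
force: [-0.1, 0.6, 0.5]
opening: 0.0452
finger_force: 0.0
```

Run:
```python
from h import *
to(.515,.160,.083)
c=env.calibration("wrist");im=env.snapshot("wrist")
h=cv2.cvtColor(im,cv2.COLOR_RGB2HSV);m=cv2.inRange(h,(45,120,50),(80,255,255))
n,l,st,ce=cv2.connectedComponentsWithStats(m)
for i in range(1,n):
    if st[i,4]>150: print(ce[i],st[i],back(c,[ce[i]],[.108]).round(4))
```

```text
[-0.0006  0.0003  0.0578] [-0.0001  0.     -0.0015]
[436.3298153  140.08970976] [424 130  25  21 379] [[0.4841 0.2672 0.108 ]]
[249.75577558 218.08580858] [237 203  26  31 606] [[0.5106 0.1579 0.108 ]]
```

Green's cap (250,219) is between the fingers. The second green blob (436,140) is the pink look-alike's cap and is left alone.

>>> creep_tool:
  plan: {"dx":[-0.001,-0.001,-0.001,-0.001,-0.001],"dy":[-0.002,-0.002,-0.002,-0.002,-0.002],"dz":[0.03,0.05,0.058,0.058,0.058],"rx":[0,0,0,0,0],"ry":[0,0,0,0,0],"rz":[0,0,0,0,0]}

```text
time: 23.77
ee_pos: [0.5156, 0.158, 0.0836]
tool_rot: [0.28, 3.128, 0.0]
force: [-0.1, 0.1, 0.2]
opening: 0.0447
finger_force: 0.0
```

>>> creep_tool:
  plan: {"dx":[0,0,0,0,0,0,0],"dy":[0,0,0,0,0,0,0],"dz":[0,0,0,0,0,0,0],"rx":[0,0,0,0,0,0,0],"ry":[0,0,0,0,0,0,0],"rz":[0,0,0,0,0,0,0]}
  aperture: 0.0
  force: 40

```text
time: 24.35
ee_pos: [0.516, 0.1582, 0.0838]
tool_rot: [0.28, 3.126, 0.001]
force: [0.3, 0.7, 6.3]
opening: 0.0139
finger_force: 39.2
```

>>> creep_tool:
  plan: {"dx":[0,0,0,0,0,0,0,0],"dy":[0,0,0,0,0,0,0,0],"dz":[-0.02,-0.05,-0.085,-0.12,-0.155,-0.19,-0.19,-0.19],"rx":[0,0,0,0,0,0,0,0],"ry":[0,0,0,0,0,0,0,0],"rz":[0,0,0,0,0,0,0,0]}

```text
time: 25.02
ee_pos: [0.5162, 0.1581, 0.2749]
tool_rot: [0.28, 3.124, 0.002]
force: [-0.5, 0.8, -0.9]
opening: 0.0141
finger_force: 39.2
```

```bash
python3 -c "
from h import *
to(*B[1],.27)"
```

```text
[-0.1361 -0.2794  0.0052] [ 0.0015  0.0047 -0.0012]
```

>>> creep_tool:
  plan: {"dx":[-0.009,-0.025,-0.136,-0.136,-0.136,-0.136,-0.136,-0.136,-0.133,-0.136,-0.136,-0.136,-0.136],"dy":[-0.018,-0.05,-0.28,-0.28,-0.28,-0.28,-0.28,-0.28,-0.274,-0.28,-0.28,-0.28,-0.28],"dz":[0,0,0,0,0,0,0,0,0,0,0,0,0],"rx":[0,0,0,0,0,0,0,0,0,0,0,0,0],"ry":[0,0,0,0,0,0,0,0,0,0,0,0,0],"rz":[0,0,0,0,0,0,0,0,0,0,0,0,0]}

```text
time: 26.1
ee_pos: [0.5986, -0.1404, 0.2721]
tool_rot: [-0.278, -3.128, -0.0]
force: [-0.4, 0.8, -0.7]
opening: 0.0139
finger_force: 39.3
```

```bash
python3 -c "
from h import *
to(*B[1],.1567)"
```

```text
[-0.002  -0.0003  0.1154] [ 0.0002 -0.001   0.0005]
```

>>> creep_tool:
  plan: {"dx":[-0.001,-0.001,-0.001,-0.001,-0.001,-0.001,-0.001,-0.001],"dy":[0,0,0,0,0,0,0,0],"dz":[0.02,0.05,0.075,0.09,0.1,0.106,0.11,0.11],"rx":[0,0,0,0,0,0,0,0],"ry":[0,0,0,0,0,0,0,0],"rz":[0,0,0,0,0,0,0,0]}

```text
time: 26.77
ee_pos: [0.5999, -0.1414, 0.1624]
tool_rot: [-0.279, -3.129, 0.0]
force: [0.2, 1.0, 0.5]
opening: 0.0137
finger_force: 39.3
```

>>> creep_tool:
  plan: {"dx":[0,0,0,0,0,0],"dy":[0,0,0,0,0,0],"dz":[0.002,0.004,0.0055,0.007,0.007,0.007],"rx":[0,0,0,0,0,0],"ry":[0,0,0,0,0,0],"rz":[0,0,0,0,0,0]}

```text
time: 27.27
ee_pos: [0.6006, -0.1423, 0.1569]
tool_rot: [0.28, 3.127, -0.001]
force: [-1.0, 0.0, 4.7]
opening: 0.014
finger_force: 39.7
```

Contact at 0.157, as for blue. Release, retreat and look.

>>> creep_tool:
  plan: {"dx":[0,0,0,0,0],"dy":[0,0,0,0,0],"dz":[0,0,0,0,0],"rx":[0,0,0,0,0],"ry":[0,0,0,0,0],"rz":[0,0,0,0,0]}
  aperture: 0.045

```text
time: 27.68
ee_pos: [0.5996, -0.1419, 0.1546]
tool_rot: [-0.28, -3.128, -0.0]
force: [0.5, -0.1, -0.6]
opening: 0.0451
finger_force: 0.0
```

>>> creep_tool:
  plan: {"dx":[0,0,0,0,0.03,0.06,0.09,0.12,0.15,0.18,0.2,0.2,0.2,0.2,0.2],"dy":[0,0,0,0,0.02,0.04,0.07,0.1,0.13,0.16,0.19,0.22,0.22,0.22,0.22],"dz":[-0.01,-0.03,-0.065,-0.1,-0.11,-0.11,-0.11,-0.11,-0.11,-0.11,-0.11,-0.11,-0.11,-0.11,-0.11],"rx":[0,0,0,0,0,0,0,0,0,0,0,0,0,0,0],"ry":[0,0,0,0,0,0,0,0,0,0,0,0,0,0,0],"rz":[0,0,0,0,0,0,0,0,0,0,0,0,0,0,0]}

```text
time: 28.93
ee_pos: [0.4424, 0.1099, 0.2658]
tool_rot: [0.28, 3.129, -0.001]
force: [-0.5, 0.6, -0.6]
opening: 0.0448
finger_force: 0.0
```

Run:
```python
from h import *
t=env.snapshot("top");s=env.snapshot("scene")
a=cv2.resize(t[145:245,285:385],(400,400),interpolation=cv2.INTER_CUBIC);b=cv2.resize(s[105:265,190:350],(400,400),interpolation=cv2.INTER_CUBIC)
cv2.imwrite("pics/end.png",np.hstack([a,b])[:,:,::-1])
```

```text
(no output)
```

View pics/end.png

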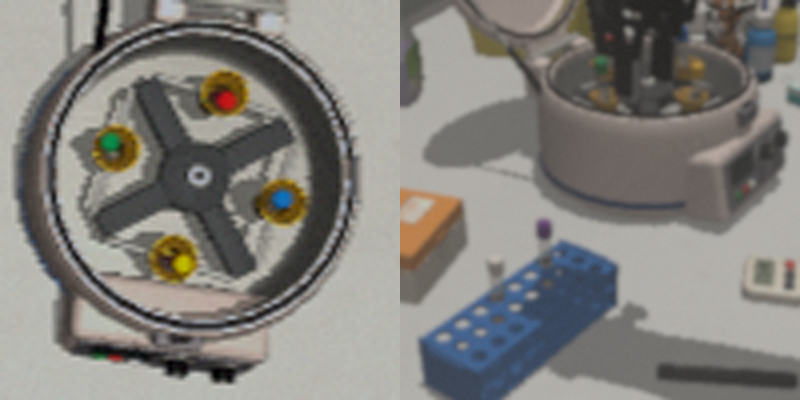

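Red (227,100) faces yellow (183,264) and green (111,142) faces blue (282,199), all in their buckets. Purple and white are still in the rack, and the arm is clear.

```bash
python3 -c "
from station import env
print(env.finish_job())"
```

```text
the job is handed in; nothing more can be done
None
```

The job is handed in: red and yellow stand in facing buckets, blue and green in the other two, each lowered until it touched the floor, and purple and white were left in the rack; it took about 29 s of the 106 s allowed.

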